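# Lock the lens slide home in the drilling jig

## Task

The lens slide stands in the drilling jig with its nose popped up on the spring lifter. With the fingertips on the black ribbed thumb rest, press the slide down flat and, still pressing hard, slide it along the rails under the blue leaf spring until its nose is right up against the stop block; then let go and move clear. Do not touch the lens or lift the slide, and leave the things lying round the jig where they are.

Things in the scene. Friction and masses are not known exactly. Their poses are not given: they have to be found in the camera images.
- jig: Dark grey drilling jig fixed to the worktop, 250 x 92 mm. Origin: centre of its underside, on the worktop. +x is the way the slide goes home (leaf spring and dark stop block at the +x end), z up. The steel slideway is 12 mm above the worktop; two rails along x, 63 mm apart, stand 10 mm above it and guide the slide.
- home_stop (a point): Middle of the stop block's foot, where the slide's nose must arrive: 92 mm ahead (+x) of the jig's origin, at slideway height (12 mm). The spring clamp and its screws on the stop block end 35 mm above the worktop. Axes as the jig.
- leaf_lip (a point): Edge of the upturned lip of the blue leaf spring, 47 mm ahead of the jig's origin, 21 mm above the worktop. The spring, 36 mm wide, is clamped on the stop block and points back at the slide; its lowest line, 8 mm further in, is 5 mm above the slideway. It presses down with about 6 N as it begins to lift, 10 N on the seated slide.
- slide_nose (a point): Middle of the lower edge of the slide's nose. The slide is a loose aluminium plate, 146 mm long (jig's x), 60 wide, 8 thick, about 0.23 kg, top bevelled to 4 mm at the nose. At the start its tail is on the slideway and the nose 12 to 13 mm above it, 8 to 20 mm short of the spring's lip; unpressed it would ride over the spring. Pressed flat it is level with the slideway. x to the nose, z out of the top.
- thumb_rest (a point): Point to press: on the slide's top, 80.5 mm behind the nose, on the middle line; black ribbed patch, 34 mm along x by 52 mm. A step across the slide, 7 mm high, 51 wide, faces it 15.5 mm ahead (+x) and slopes down to the nose: fingertips behind it drive the slide. The lens begins 23 mm behind. Pressed flat the point is 20 mm above the worktop; 5 to 10 N press it flat, 10 to 25 N suit sliding.
- lens: Clear edged lens, 38 mm along the slide, 52 mm across, 5 mm thick, stuck on a black pad on the tail part of the slide, 122.5 mm behind the nose. Origin: centre of its underside, 4.5 mm above the slide's top face. Not to be touched.
- leaf (a joint): Lift of the leaf spring in rad: 0 at rest with nothing under it, about 0.07 with the slide under it.
- lifter (a joint): Travel of the brass spring lifter in m: 0 up (11 mm above the slideway, at x = 19 mm of the jig), 0.011 pressed level with the slideway; 3 N up, 4.3 N pressed.
- screwdriver: Small screwdriver, 87 x 10 mm, lying right of the jig; origin under its middle. Stays.
- red_block: Red lens block with suction cup, 22 mm across, 16 mm high, right of the jig; origin under its middle. Stays.
- tweezers: Flat tweezers, 126 x 17 x 8 mm, lying left of the jig; origin under its middle. Stays.
- frame: Spectacle frame, 38 x 135 x 37 mm, lying to the right, nearer the robot; origin under its middle. Stays.
- slide: The lens slide (see slide_nose); origin: middle of the lower edge of its tail, 146 mm behind the nose. x towards the nose, z out of its top face; at the start tilted nose-up by about 0.085 rad, pressed flat it is level with the jig.

How it is judged:
On the way:
1. the slide, pressed flat by the fingers, is passing under the lifted leaf spring and not yet home (contact force between the fingers and slide above 4 N and value of joint leaf above 0.035 rad and z of slide_nose in the frame of jig below 0.016 m and x of slide_nose in the frame of jig below 0.0885 m), for 0.1 s.
At the end, for the whole second after the job is handed in: The slide lies flat and at rest in the jig (nose within 3 mm of the slideway, within 0.03 rad of level), under the lifted leaf spring (0.045 to 0.1 rad), its nose within 3.5 mm of the stop block (x of slide_nose in the frame of jig above 0.0885 m and z of slide_nose in the frame of jig below 0.015 m and angle between the z axis of slide and the z axis of jig, either way round below 0.03 rad and value of joint leaf between 0.045 and 0.1 rad and linear speed of slide below 0.01 m/s); the robot touches nothing.
It fails at once if the lens is touched (contact force between the fingers and lens above 0.5 N).
It fails at once if the slide is lifted off the jig (z of thumb_rest in the frame of jig above 0.05 m or z of lens in the frame of jig above 0.052 m).
It fails at once if a thing beside the jig is moved more than 20 mm (distance of any of screwdriver, red_block, tweezers, frame from where it was at the start of the episode above 0.02 m).
It also fails if it takes over 32 s, if anything falls off the work surface, if the arm or the gripper's body presses on something with over 40 N, if the wrist force passes 120 N, or if a joint passes its speed limit or range.

## Robot

A 7-joint arm with a two-finger parallel gripper is mounted at the origin on a cart in front of the work surface, level with it; the furniture and walls round the work are solid. World frame = base frame: x ahead of the robot, y to its left, z up, the work surface at z = 0. Lengths are in m, angles in rad, forces in N, time in s.
With the tool pointing down it reaches from about 0.425 to 0.875 m from the base axis. Payload 4.7 kg.
Tool frame: the origin (TCP) lies between the finger pads; the fingertips stand 22 mm ahead of it and the grasp point (between the pads) lies 3 mm ahead of it; z points along the fingers, y is the line along which they close (so a half turn about z gives the same grasp; the last joint's range is limited). The gripper opens to 87 mm and grips with 3 to 60 N. Pads are 19 mm wide; open, the fingers measure 117 mm over their backs; the gripper's body (75 mm by 190 mm) begins 51 mm behind the grasp point.
Start: joints at [1.121, 0.321, -0.07, 1.45, 0.023, 1.371, -0.057], TCP at [0.291, -0.581, 0.245] pointing down, gripper open.
Joint ranges: [-2.86, 2.86], [-0.3, 2.09], [-1.38, 1.24], [0.06, 2.45], [-1.56, 4.7], [0.09, 2.05], [-2.69, 2.69]. Speed limits (rad/s): [2.57, 2.57, 3.14, 3.14, 3.14, 3.14, 3.14].

## Interface

Orientations are given as a unit quaternion [x, y, z, w].
In Python, from station import env, cams, order, finder gives the robot as it stands.
- The arm moves only by the tool jog_arm, never from a script. Its argument "motion" is a list that holds one entry, the list of rows, each a list of 7 numbers: the shift along the tool's x, y, z in mm, then the turn, a rotation vector about the tool's x, y, z in rad, then the closure, from -1 (fully open) to 1 (shut). A call has 1 to 12 rows; each row shifts and turns the commanded pose from where the row before left it, along the tool's axes as they then stand; what a row does not reach is not made up. A row lasts 1/8 s, in which the tool goes at most 62.5 mm and 10.7 degrees, less where a joint would pass 70% of its speed; a pose out of reach is approached as far as the arm can. A call is refused whole if a number of a shift passes 62.5 or a number of a turn 0.188, either way. A call with a gripper value outside its range is refused whole. The fingers move at their own pace and stop on an object; "force" is the grip in N (left out, the last holds). Time passes only in rows, so rows that do not move let the fingers close. It gives the time, the measured TCP pose, the force, the opening and the grip force at its end, in the units of the state.
- env.sense(): the state, without advancing time (a new reading comes with each control period).
- cams.snapshot(name): name is "scene" or "top" or "wrist"; returns (picture, depth): 420x560x3 uint8, red, green, blue; 420x560 float32, m along the optical axis (not along the pixel's ray), 0 where there is no reading.
- cams.camera_model(name): a dict with "camera_matrix" (3x3 intrinsics, pixels), "k1" (the pictures are not rectified: a ray, as slopes to the right and down, at radius r is drawn at 1 + k1 r^2 times it, then the intrinsics apply), "pose" (4x4, takes a point from camera to world coordinates). Camera axes: x right, y up, looking along -z (the intrinsics and any distortion apply to the point x, -y, -z); pixel columns grow to the right and rows downward; lengths in m; the calibration is good to about 2 mm. A picture is of the moment at which its call begins: read the wrist's pose just before it. camera_model takes no time and is no camera call; for the wrist camera it gives the pose at the moment of the call.
- order.job_done(): hands the job in; it is judged then, once.
Trained networks look in the newest picture that a camera, given by its name, has taken for a name from the list of things; names that differ only in an ending like _2 or _b are one class to them, and where a whole thing is asked for, a point or a joint stands for the part that bears it (a point fixed in the world has none). Each returns a list of dicts, best first, with "confidence" (0 to 1); they miss things now and then, are a little off and sometimes report something else, mostly with a low value. They report only what shows in the picture. A call takes as long as a camera call.
- finder.look_for(camera, thing): "rect" ([left, top, width, height] in pixels, round what is visible of it).
- finder.masks_of(camera, thing): "region" (420x560 bool, what is visible of it) and "rect" ([left, top, width, height] in pixels, round what is visible of it).
The state is a dict: "t": time; "qpos": joint angles; "joint_velocities": joint speeds; "joint_torque": joint torques, N m; "ee_pos": TCP position; "orientation": TCP orientation; "ft_force": force on the tool from outside, world axes, zero at the start; "wrist_torque": the same for the moment, N m; "width": finger opening in m; "grasp_force": force on a finger pad.
Only numpy, scipy, OpenCV 4.12 (cv2) and the standard library are available. Lean on these libraries where they do the work, as an engineer would, in place of code of your own. Each camera call takes 0.05 s, during which the arm holds its last target. There are 200 camera calls.

## Working session

There is one attempt and no reset: what is moved stays moved. The work goes in short steps, Python scripts to look and compute and a tool call to move; the robot and the scene stay as the last step left them, time stands still between calls to the robot, and variables do not carry over. Pictures are saved under pics/ and viewed, at most 10 in all, crops included, and the job is handed in when it is done.

Besides the shell and the picture viewer there is one more tool, called after "Request:" by a JSON object that holds its "method" and its "body". jog_arm: Moves the arm, as the interface text tells. Its arguments: {"type":"object","properties":{"motion":{"type":"array"},"force":{"type":"number"}},"required":["motion"]}

```bash
mkdir -p pics; cat > h.py <<'E'
import numpy as np, cv2
from station import env, cams, order, finder
def snap(n, f=None):
    m=cams.camera_model(n); im,d=cams.snapshot(n)
    if f: cv2.imwrite('pics/'+f, im[:,:,::-1])
    return im,d,m
def rays(m,uv):
    K=np.array(m['camera_matrix']);k=m['k1']
    p=cv2.undistortPoints(np.array(uv,float).reshape(-1,1,2),K,np.array([k,0,0,0,0.])).reshape(-1,2)
    return p
def world(m,uv,z):  # z depth
    p=rays(m,uv); z=np.atleast_1d(z)
    c=np.c_[p[:,0]*z,-p[:,1]*z,-z]; T=np.array(m['pose'])
    return c@T[:3,:3].T+T[:3,3]
def cloud(m,d,mask):
    v,u=np.nonzero(mask&(d>0)); return world(m,np.c_[u,v],d[v,u]),np.c_[u,v]
def atz(m,uv,h):
    p=rays(m,uv); T=np.array(m['pose']); r=np.c_[p[:,0],-p[:,1],-np.ones(len(p))]@T[:3,:3].T
    return T[:3,3]+r*((h-T[2,3])/r[:,2])[:,None]
E
python3 - <<'E'
from h import *
s=env.sense(); print(s)
for n in ['top','scene']:
    im,d,m=snap(n,n+'0.png'); print(n,np.round(m['pose'],3).tolist(),m['k1'])
    for t in ['jig','slide','thumb_rest','lens','leaf_lip','home_stop']:
        r=finder.masks_of(n,t)
        for q in r[:1]:
            P,_=cloud(m,d,q['region'])
            print(t,round(q['confidence'],2),np.round(q['rect']),len(P),np.round(np.median(P,0),4) if len(P) else '')
E
```

```text
{'t': 0.0, 'qpos': array([ 1.12113009,  0.3218279 , -0.07008947,  1.45167358,  0.02264308,
        1.37081695, -0.05686868]), 'joint_velocities': array([ 3.30346538e-04, -2.37167441e-03,  1.50231930e-05, -5.62140980e-04,
        1.75244991e-03,  3.60958111e-04,  1.19092055e-03]), 'joint_torque': array([-1.51309710e-04, -4.91293573e+01, -4.03990243e-01, -3.12527382e+01,
       -6.39684917e-02,  4.37988248e-02,  1.80615825e-04]), 'ee_pos': array([ 0.29047225, -0.58090648,  0.24345907]), 'orientation': array([ 9.73226290e-01,  2.29847011e-01, -2.90399363e-04, -9.24907672e-04]), 'ft_force': array([-1.35533028, -0.22692972,  0.00716681]), 'wrist_torque': array([-0.05847066, -0.01609581,  0.00158723]), 'grasp_force': 0.0, 'width': 0.08673156969253765}
top [[0.015, 0.986, -0.167, 0.408], [-0.999, 0.021, 0.034, 0.268], [0.037, 0.167, 0.985, 0.882], [0.0, 0.0, 0.0, 1.0]] 0.011748073913028446
jig 0.68 [164. 167.  93. 119.] 2825 [0.569  0.4073 0.0214]
slide 0.94 [189. 206.  59.  74.] 2076 [0.4909 0.3659 0.0281]
thumb_rest 0.92 [189. 207.  64.  72.] 2117 [0.492  0.3655 0.028 ]
lens 0.65 [217. 254.  28.  24.] 398 [0.4499 0.34   0.0293]
leaf_lip 0.77 [164. 174.  93. 118.] 3130 [0.5656 0.4067 0.0212]
home_stop 0.58 [163. 169.  95. 122.] 3089 [0.5664 0.4067 0.0212]
scene [[-0.627, 0.403, -0.667, -0.101], [-0.779, -0.327, 0.534, 0.76], [-0.003, 0.855, 0.519, 0.583], [0.0, 0.0, 0.0, 1.0]] -0.15211876452538267
jig 0.83 [159. 234. 139.  62.] 3220 [0.5419 0.414  0.0221]
slide 0.77 [206. 242.  84.  44.] 1916 [0.4889 0.3675 0.0299]
thumb_rest 0.92 [205. 248.  88.  38.] 1935 [0.489  0.3671 0.0298]
lens 0.76 [258. 259.  31.  18.] 361 [0.4485 0.342  0.0316]
leaf_lip 0.84 [158. 234. 144.  65.] 3012 [0.546  0.4152 0.0219]
home_stop 0.73 [162. 235. 135.  67.] 3383 [0.5408 0.4122 0.0218]
```

```bash
cat > fit.py <<'E'
from h import *
for n in ['top','scene']:
    im,d,m=snap(n)
    M=np.zeros(d.shape,bool)
    S=finder.masks_of(n,'slide')[0]['region']; J=finder.masks_of(n,'jig')[0]['region']
    M=cv2.morphologyEx((S|J).astype(np.uint8),cv2.MORPH_CLOSE,np.ones((5,5)))>0
    P,_=cloud(m,d,M); P=P[(P[:,2]>.008)&(P[:,2]<.05)]
    print(n,'jig rect',cv2.minAreaRect(P[:,:2].astype(np.float32)*1000))
    P,_=cloud(m,d,S); P=P[(P[:,2]>.008)]
    print(n,'slide rect',cv2.minAreaRect(P[:,:2].astype(np.float32)*1000))
    x,y,w,h=cv2.boundingRect(M.astype(np.uint8)); x-=12;y-=12;w+=24;h+=24
    f=min(800/w,600/h); print(x,y,f)
    cv2.imwrite(f'pics/{n}_c.png',cv2.resize(im[y:y+h,x:x+w,::-1],None,fx=f,fy=f,interpolation=cv2.INTER_CUBIC)[:600,:800])
E
python3 fit.py
```

```text
top jig rect ((526.11669921875, 386.3978576660156), (246.98855590820312, 91.81187438964844), 31.053165435791016)
top slide rect ((494.9087829589844, 367.62286376953125), (151.4933319091797, 62.52939987182617), 31.658754348754883)
152 158 4.137931034482759Traceback (most recent call last):
  File "fit.py", line 5, in <module>
    S=finder.masks_of(n,'slide')[0]['region']; J=finder.masks_of(n,'jig')[0]['region']
                                                 ~~~~~~~~~~~~~~~~~~~~~~~~^^^
IndexError: list index out of range
```

View pics/top_c.png

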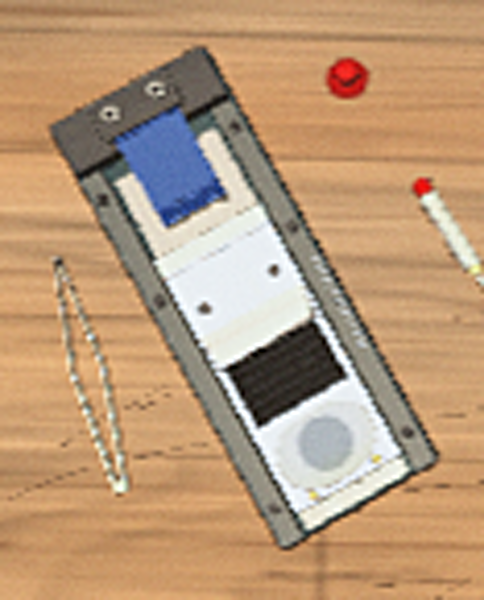

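View pics/scene0.png

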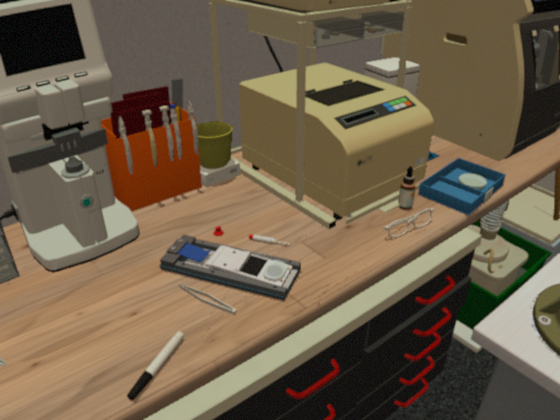

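The crop shows the jig turned about 31°, with the stop and blue spring at the upper left (+x). The black rest is at crop (286,372), the step edge at about (265,345) and the lens at (325,443). Next I'll measure precisely and check that the travel corridor is clear.

```bash
cat > m.py <<'E'
from h import *
c=np.array([.5261,.3864]);a=np.radians(31.05);ex=np.array([np.cos(a),np.sin(a)]);ey=np.array([-ex[1],ex[0]])
def loc(P): q=np.atleast_2d(P)[:,:2]-c; return np.c_[q@ex,q@ey]*1000
if __name__=='__main__':
  for n in ['top','scene']:
    im,d,m=snap(n)
    g=cv2.cvtColor(im,cv2.COLOR_RGB2GRAY); hsv=cv2.cvtColor(im,cv2.COLOR_RGB2HSV)
    v,u=np.mgrid[0:420,0:560]; W=atz(m,np.c_[u.ravel(),v.ravel()],.0256); L=loc(W).reshape(420,560,2)
    for nm,mask,h in [('patch',(g<75)&(abs(L[...,1])<31)&(L[...,0]>-80)&(L[...,0]<0),.0256),('blue',(hsv[...,0]>100)&(hsv[...,0]<130)&(hsv[...,1]>90)&(abs(L[...,1])<40)&(L[...,0]>20)&(L[...,0]<125),.020)]:
        mask=cv2.morphologyEx(mask.astype(np.uint8),cv2.MORPH_OPEN,np.ones((3,3)))
        k,lab,st,ce=cv2.connectedComponentsWithStats(mask); i=1+np.argmax(st[1:,4]); vv,uu=np.nonzero(lab==i)
        X=atz(m,np.c_[uu,vv],h); q=loc(X); print(n,nm,len(q),'mean',X.mean(0).round(4),'loc',q.mean(0).round(1),'rng',np.percentile(q,[2,98],0).round(1).tolist(), 'rect',cv2.minAreaRect(q.astype(np.float32)))
    # rails/jig cloud in the jig frame
    P,_=cloud(m,d,np.ones(d.shape,bool)); q=loc(P)
    j=(abs(q[:,0])<140)&(abs(q[:,1])<60)&(P[:,2]>.012)&(P[:,2]<.05)
    print(n,'jig above 12mm',np.percentile(q[j],[1,99],0).round(1).tolist(), 'table z',np.median(P[(abs(q[:,0])<120)&(abs(q[:,1])>60)&(abs(q[:,1])<90),2]).round(4))
    for x in range(-90,125,12):
        s=(abs(q[:,0]-x)<6)&(abs(q[:,1])<12); print(x,(np.median(P[s,2])*1000).round(1),end='; ')
    print()
    # obstacles
    r=np.hypot(P[:,0],P[:,1]); th=np.degrees(np.arctan2(P[:,1],P[:,0]))
    for t in range(-70,65,10):
        o=[]
        for lo,hi in [(.3,.45),(.45,.6),(.6,.75),(.75,.9)]:
            s=(abs(th-t)<5)&(r>lo)&(r<hi); o.append(round(float(np.percentile(P[s,2],99.5)),2) if s.sum()>20 else None)
        print(t,o,end=' | ')
    print()
E
python3 m.py
```

```text
top patch 376 mean [0.4851 0.3607 0.0256] loc [-48.4  -0.9] rng [[-64.2, -24.3], [-32.4, 22.2]] rect ((-48.0068359375, -0.9965972900390625), (33.6728515625, 48.77988815307617), 0.07153142243623734)
top blue 405 mean [0.591  0.4248 0.02  ] loc [75.5 -0.6] rng [[49.6, -17.5], [100.6, 16.0]] rect ((75.20378112792969, -0.8762722015380859), (53.424922943115234, 36.46406555175781), 0.9705827236175537)
top jig above 12mm [[-120.0, -43.5], [119.4, 43.0]] table z -0.0003
-90 30.7; -78 30.3; -66 24.0; -54 25.0; -42 26.1; -30 31.5; -18 30.1; -6 28.3; 6 29.5; 18 30.1; 30 28.8; 42 12.4; 54 20.0; 66 20.8; 78 23.0; 90 25.6; 102 30.0; 114 31.1; 
-70 [-0.86, -0.86, -0.86, -0.86] | -60 [-0.86, -0.86, -0.86, None] | -50 [-0.86, -0.01, None, None] | -40 [0.0, 0.03, 0.0, None] | -30 [0.03, 0.03, 0.01, 0.07] | -20 [0.03, 0.21, 0.31, 0.13] | -10 [0.03, 0.23, 0.45, None] | 0 [0.04, 0.39, 0.54, None] | 10 [0.04, 0.39, 0.54, 0.43] | 20 [0.0, 0.02, 0.0, 0.22] | 30 [0.0, 0.03, 0.03, 0.33] | 40 [0.0, 0.03, 0.03, 0.3] | 50 [-0.86, 0.0, 0.02, 0.0] | 60 [-0.86, -0.86, 0.02, 0.01] | 
scene patch 294 mean [0.4871 0.3
[... 327 characters left out ...]
080078, 57.0665397644043), 87.0357437133789)
scene jig above 12mm [[-122.0, -43.7], [119.1, 45.1]] table z 0.0008
-90 31.0; -78 31.0; -66 25.3; -54 27.0; -42 27.9; -30 32.3; -18 32.7; -6 30.4; 6 31.4; 18 32.4; 30 31.5; 42 14.5; 54 21.4; 66 23.0; 78 24.9; 90 27.0; 102 32.1; 114 32.7; 
-70 [None, None, None, None] | -60 [None, -0.86, 0.0, 0.35] | -50 [-0.86, 0.0, 0.42, 0.41] | -40 [0.0, 0.19, 0.42, None] | -30 [0.03, 0.03, 0.4, 0.4] | -20 [0.03, 0.21, 0.42, 0.23] | -10 [0.03, 0.23, 0.43, 0.37] | 0 [0.04, 0.39, 0.44, 0.37] | 10 [0.04, 0.39, 0.44, 0.42] | 20 [0.0, 0.02, 0.0, 0.22] | 30 [0.0, 0.03, 0.04, 0.33] | 40 [0.0, 0.03, 0.04, 0.3] | 50 [None, 0.0, 0.02, 0.0] | 60 [None, None, 0.02, 0.01] |
```

View pics/top0.png

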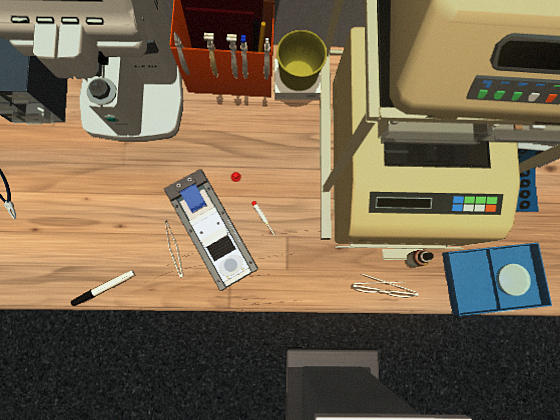

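The top picture shows the tall beige machine and its portal at columns 320–560, with its front edge near row 245. It stands between the arm's start and the jig (212,230). The red block (236,177), screwdriver (262,215) and tweezers (174,250) lie around the jig. I'll map the machine's front before planning the transit.

```bash
python3 - <<'E'
from h import *
im,d,m=snap('top'); A,_=cloud(m,d,d>0); im,d,m=snap('scene'); B,_=cloud(m,d,d>0); P=np.r_[A,B]
for lo,hi in [(.03,.1),(.1,.2),(.2,.3),(.3,.4),(.4,.7),(.7,1.2)]:
    o=[]
    for y in np.arange(-.7,.5,.05):
        s=(P[:,2]>lo)&(P[:,2]<hi)&(abs(P[:,1]-y)<.025)&(P[:,0]>.3)
        o.append(f"{y:.2f}:{np.sort(P[s,0])[5]:.2f}" if s.sum()>10 else f"{y:.2f}:-")
    print(lo,hi,' '.join(o))
E
```

```text
0.03 0.1 -0.70:0.43 -0.65:0.43 -0.60:0.43 -0.55:0.43 -0.50:0.43 -0.45:0.43 -0.40:0.43 -0.35:0.68 -0.30:0.37 -0.25:0.37 -0.20:0.36 -0.15:0.36 -0.10:0.40 -0.05:0.40 0.00:0.40 0.05:0.40 0.10:0.41 0.15:0.50 0.20:0.82 0.25:0.83 0.30:0.45 0.35:0.43 0.40:0.49 0.45:0.60
0.1 0.2 -0.70:0.43 -0.65:0.43 -0.60:0.43 -0.55:0.43 -0.50:0.43 -0.45:0.43 -0.40:0.43 -0.35:0.69 -0.30:0.69 -0.25:0.68 -0.20:0.71 -0.15:0.49 -0.10:0.49 -0.05:0.47 0.00:0.49 0.05:0.49 0.10:0.49 0.15:0.50 0.20:0.82 0.25:0.82 0.30:0.82 0.35:0.82 0.40:0.82 0.45:0.82
0.2 0.3 -0.70:0.44 -0.65:0.44 -0.60:0.44 -0.55:0.44 -0.50:0.43 -0.45:0.43 -0.40:0.43 -0.35:0.69 -0.30:0.69 -0.25:0.69 -0.20:0.61 -0.15:0.53 -0.10:0.52 -0.05:0.52 0.00:0.52 0.05:0.52 0.10:0.52 0.15:0.55 0.20:0.97 0.25:0.83 0.30:0.83 0.35:0.83 0.40:0.83 0.45:0.77
0.3 0.4 -0.70:0.47 -0.65:0.47 -0.60:0.47 -0.55:0.47 -0.50:0.46 -0.45:0.45 -0.40:0.46 -0.35:- -0.30:- -0.25:- -0.20:0.61 -0.15:0.60 -0.10:0.60 -0.05:0.60 0.00:0.59 0.05:0.59 0.10:0.59 0.15:0.61 0.20:0.97 0.25:0.97 0.30:0.97 0.35:0.97 0.40:0.97 0.45:0.76
0.4 0.7 -0.70:- -0.65:- -0.60:0.45 -0.55:0.45 -0.50:0.45 -0.45:0.45 -0.40:0.45 -0.35:- -0.30:- -0.25:- -0.20:- -0.15:0.61 -0.10:0.61 -0.05:0.60 0.00:0.60 0.05:0.60 0.10:0.60 0.15:0.61 0.20:0.97 0.25:0.97 0.30:0.97 0.35:0.97 0.40:0.97 0.45:0.80
0.7 1.2 -0.70:- -0.65:- -0.60:- -0.55:- -0.50:- -0.45:- -0.40:- -0.35:- -0.30:- -0.25:- -0.20:- -0.15:- -0.10:- -0.05:- 0.00:- 0.05:- 0.10:- 0.15:- 0.20:- 0.25:- 0.30:- 0.35:- 0.40:- 0.45:-
```

Request:
{"method": "jog_arm", "body": {"motion": [[[0,0,-15,0,0,0.155,1],[0,0,-15,0,0,0.155,1],[0,0,-15,0,0,0.154,1],[8,-44,0,0,0,0,1],[8,-44,0,0,0,0,1],[8,-44,0,0,0,0,1],[8,-44,0,0,0,0,1],[8,-44,0,0,0,0,1],[17,-50,0,0,0,0,1],[17,-50,0,0,0,0,1],[17,-50,0,0,0,0,1],[0,0,0,0,0,0,1]]], "force": 10}}

```text
t: 2.7
ee_pos: [0.3835, -0.2073, 0.2902]
orientation: [1.0, 0.004, 0.001, 0.0]
ft_force: [-0.4, -0.3, -0.4]
width: 0.0001
grasp_force: 0.0
```

Request:
{"method": "jog_arm", "body": {"motion": [[[14,-52,0,0,0,0,1],[14,-52,0,0,0,0,1],[14,-52,0,0,0,0,1],[0,-50,0,0,0,0,1],[0,-50,0,0,0,0,1],[0,-50,0,0,0,0,1],[7,-50,0,0,0,0,1],[7,-50,0,0,0,0,1],[7,-50,0,0,0,0,1],[14,-38,0,0,0,0,1],[14,-38,0,0,0,0,1],[14,-38,0,0,0,0,1]]]}}

```text
t: 4.2
ee_pos: [0.489, 0.3583, 0.289]
orientation: [1.0, -0.002, -0.0, 0.0]
ft_force: [0.9, -0.1, 0.7]
width: 0.0005
grasp_force: 0.0
```

Request:
{"method": "jog_arm", "body": {"motion": [[[0,0,-5,0,0,-0.18,1],[0,0,50,0,0,-0.18,1],[0,0,50,0,0,-0.181,1],[0,0,50,0,0,0,1],[0,0,0,0,0,0,1]]]}}

```text
t: 4.82
ee_pos: [0.4861, 0.3553, 0.1405]
orientation: [0.964, 0.266, -0.004, 0.002]
ft_force: [-0.1, -0.3, 0.1]
width: 0.0006
grasp_force: 0.0
```

```bash
python3 - <<'E'
from h import *; from m import loc,ex,ey,c
im,d,m=snap('wrist','w1.png'); s=env.sense(); print(s['ee_pos'],loc(s['ee_pos']))
for t in ['thumb_rest','lens','slide']:
    for q in finder.masks_of('wrist',t)[:1]:
        P,_=cloud(m,d,q['region']); print(t,q['confidence'],q['rect'],np.median(P,0).round(4),loc(np.median(P,0)))
g=cv2.cvtColor(im,cv2.COLOR_RGB2GRAY); v,u=np.mgrid[0:420,0:560]
L=loc(atz(m,np.c_[u.ravel(),v.ravel()],.0256)).reshape(420,560,2)
k=(g<75)&(abs(L[...,1])<28)&(L[...,0]>-75)&(L[...,0]<-20)
k=cv2.morphologyEx(k.astype(np.uint8),cv2.MORPH_OPEN,np.ones((3,3)))>0
q=L[k]; print(len(q),cv2.minAreaRect(q.astype(np.float32)),np.percentile(q,[2,98],0))
E
```

```text
[0.48723694 0.35719987 0.1436108 ] [[-48.35567459  -4.97124201]]
thumb_rest 0.56 [229.4, 84.5, 96.9, 185.2] [0.5141 0.3766 0.0295] [[-15.36322657  -2.23293882]]
lens 0.5 [271.1, 233.5, 23.2, 26.0] [0.4666 0.3457 0.0304] [[-71.96785089  -4.15364001]]
slide 0.77 [229.7, 85.5, 93.4, 183.7] [0.514  0.3765 0.0295] [[-15.48932284  -2.24947959]]
3129 ((-54.12473678588867, -1.1129074096679688), (51.81839370727539, 41.4660758972168), 89.78642272949219) [[-73.32735867 -26.06687288]
 [-34.16385294  23.21952475]]
```

View pics/w1.png

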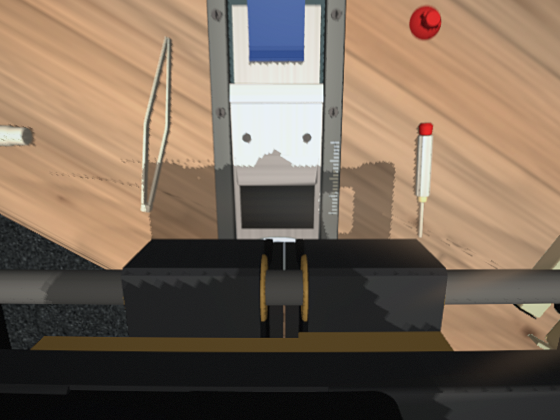

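The wrist view shows the black patch at columns 240–315, rows 185–228. The closed fingertips are at (284,240), and the rails run upright, so the yaw is right. I'll convert these pixels to jig coordinates.

```bash
python3 - <<'E'
from h import *; from m import loc
im,d,m=snap('wrist'); s=env.sense()
uv=[(278,185),(278,229),(240,207),(315,207)]
print('patch',loc(atz(m,uv,.0255)).round(1).tolist())
print('nose/lip',loc(atz(m,[(277,85)],.029)).round(1),loc(atz(m,[(277,62)],.021)).round(1))
print('rail edges top',loc(atz(m,[(229,110),(325,110)],.022)).round(1).tolist())
print('tip',loc(atz(m,[(284,240)],s['ee_pos'][2]-.022)).round(1),loc(s['ee_pos']).round(1), s['ee_pos'])
print(d[170:240:6,278].round(3))
E
```

```text
patch [[-29.2, 0.5], [-62.2, 0.6], [-45.4, 28.2], [-45.5, -26.3]]
nose/lip [[39.   0.7]] [[54.4  0.7]]
rail edges top [[23.0, 34.1], [22.8, -32.3]]
tip [[-35.4  -3.5]] [[-46.2  -3.4]] [0.48826505 0.35960027 0.14712486]
[0.26  0.26  0.26  0.259 0.268 0.268 0.271 0.271 0.273 0.275 0.277 0.278]
```

Request:
{"method": "jog_arm", "body": {"motion": [[[0,0,0,0,0,0,1],[0,0,0,0,0,0,1]]]}}

```text
t: 5.32
ee_pos: [0.4873, 0.3588, 0.1454]
orientation: [0.964, 0.267, 0.001, 0.0]
ft_force: [-0.1, 0.6, -0.0]
width: 0.0007
grasp_force: 0.0
```

Request:
{"method": "jog_arm", "body": {"motion": [[[3,-3,25,0,0,0,1],[0,0,25,0,0,0,1],[0,0,25,0,0,0,1],[0,0,12,0,0,0,1],[0,0,0,0,0,0,1],[0,0,0,0,0,0,1]]]}}

```text
t: 6.08
ee_pos: [0.4883, 0.3633, 0.0582]
orientation: [0.964, 0.267, 0.001, -0.0]
ft_force: [-1.2, -0.2, -0.2]
width: 0.0007
grasp_force: 0.0
```

Request:
{"method": "jog_arm", "body": {"motion": [[[0,0,5,0,0,0,1],[0,0,4,0,0,0,1],[0,0,3,0,0,0,1],[0,0,3,0,0,0,1],[0,0,2,0,0,0,1],[0,0,0,0,0,0,1],[0,0,0,0,0,0,1]]]}}

```text
t: 6.95
ee_pos: [0.4887, 0.3631, 0.0425]
orientation: [0.964, 0.267, 0.001, 0.0]
ft_force: [-0.5, -3.1, 14.2]
width: 0.0004
grasp_force: 6.6
```

Request:
{"method": "jog_arm", "body": {"motion": [[[0,0,1,0,0,0,1],[4,0,0,0,0,0,1],[4,0,0,0,0,0,1],[0,0,0,0,0,0,1]]]}}

```text
t: 7.45
ee_pos: [0.4954, 0.3684, 0.0424]
orientation: [0.964, 0.267, 0.001, -0.0]
ft_force: [-3.2, -2.3, 17.5]
width: 0.0007
grasp_force: 8.7
```

Request:
{"method": "jog_arm", "body": {"motion": [[[4,0,0,0,0,0,1],[4,0,0,0,0,0,1],[4,0,0,0,0,0,1],[4,0,0,0,0,0,1],[0,0,0,0,0,0,1]]]}}

```text
t: 8.07
ee_pos: [0.5088, 0.3769, 0.0425]
orientation: [0.964, 0.267, 0.001, -0.001]
ft_force: [-3.2, -2.3, 16.4]
width: 0.0005
grasp_force: 8.4
```

```bash
python3 - <<'E'
from h import *
im,d,m=snap('scene'); im2,_,_=snap('wrist')
a=cv2.resize(im[215:305,140:310,::-1],None,fx=3.3,fy=3.3,interpolation=cv2.INTER_CUBIC)
b=im2[0:260,120:460,::-1]
w=max(a.shape[1],b.shape[1]); o=np.zeros((a.shape[0]+b.shape[0],w,3),np.uint8); o[:a.shape[0],:a.shape[1]]=a; o[a.shape[0]:,:b.shape[1]]=b
cv2.imwrite('pics/mid.png',o); print(o.shape,env.sense()['ee_pos'])
E
```

```text
(557, 561, 3) [0.50879848 0.37683287 0.04244008]
```

View pics/mid.png

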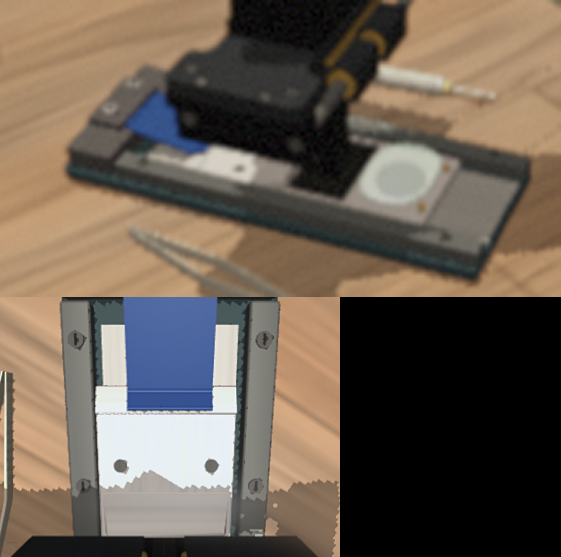

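The slide is flat and its bevelled nose is just under the blue lip (wrist part, rows 385–410). The fingers sit on the black rest and the lens is clear of them. I'll keep sliding.

Request:
{"method": "jog_arm", "body": {"motion": [[[4,0,0.5,0,0,0,1],[4,0,0,0,0,0,1],[4,0,0,0,0,0,1],[4,0,0,0,0,0,1],[4,0,0,0,0,0,1],[4,0,0,0,0,0,1],[0,0,0,0,0,0,1]]]}}

```text
t: 9.05
ee_pos: [0.5263, 0.3875, 0.0424]
orientation: [0.964, 0.268, -0.002, 0.001]
ft_force: [-10.8, -7.8, 25.6]
width: 0.0002
grasp_force: 17.9
```

Request:
{"method": "jog_arm", "body": {"motion": [[[4,0,0,0,0,0,1],[4,0,0,0,0,0,1],[4,0,0,0,0,0,1],[0,0,0,0,0,0,1]]]}}

```text
t: 9.55
ee_pos: [0.5369, 0.3938, 0.0424]
orientation: [0.964, 0.268, -0.002, 0.001]
ft_force: [-10.2, -8.7, 23.9]
width: 0.0001
grasp_force: 17.5
```

Request:
{"method": "jog_arm", "body": {"motion": [[[3,0,0,0,0,0,1],[2,0,0,0,0,0,1],[0,0,0,0,0,0,1]]]}}

```text
t: 9.93
ee_pos: [0.5399, 0.3957, 0.0424]
orientation: [0.963, 0.268, -0.003, 0.002]
ft_force: [-13.7, -10.4, 27.7]
width: 0.0004
grasp_force: 18.7
```

Request:
{"method": "jog_arm", "body": {"motion": [[[2,0,-0.3,0,0,0,1],[2,0,0,0,0,0,1],[0,0,0,0,0,0,1]]]}}

```text
t: 10.3
ee_pos: [0.5402, 0.3959, 0.0424]
orientation: [0.963, 0.268, -0.007, 0.004]
ft_force: [-20.3, -14.9, 33.9]
width: 0.0006
grasp_force: 21.5
```

```bash
python3 - <<'E'
from h import *
from m import loc
im2,_,_=snap('wrist'); s=env.sense(); print(s['ee_pos'],loc(s['ee_pos']),s['ft_force'])
cv2.imwrite('pics/w3.png',cv2.resize(im2[0:260,120:460,::-1],None,fx=2,fy=2))
E
```

```text
[0.54013749 0.39589943 0.04236111] [[16.92584079  0.89798831]] [-20.02687871 -15.888398    33.56327545]
```

View pics/w3.png

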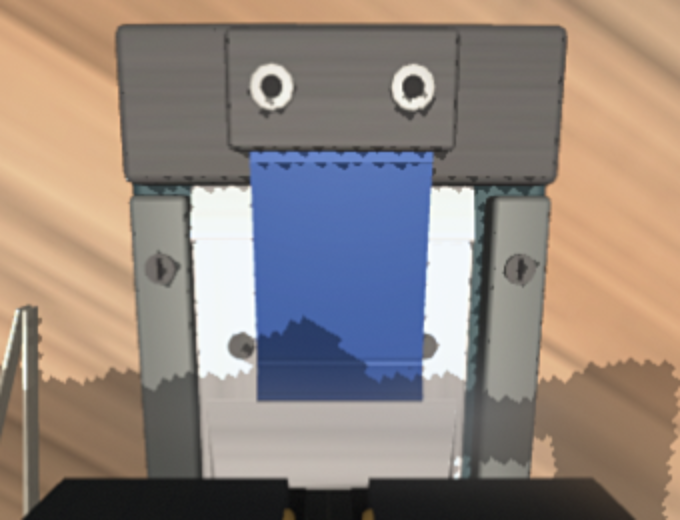

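The nose is against the stop block, at rows ~185 of the wrist crop. The last 4 mm of command only raised the force, so the slide is home. I'll ease off and lift.

Request:
{"method": "jog_arm", "body": {"motion": [[[-4,0,-0.5,0,0,0,1],[0,0,-1,0,0,0,1],[-2,0,-1.5,0,0,0,1],[-2,0,-2,0,0,0,1],[0,0,-5,0,0,0,1],[0,0,-10,0,0,0,1],[0,0,-30,0,0,0,1],[0,0,-40,0,0,0,1],[0,0,0,0,0,0,1]]]}}

```text
t: 11.48
ee_pos: [0.5419, 0.3962, 0.1338]
orientation: [0.964, 0.267, 0.003, -0.001]
ft_force: [-0.4, 0.2, -0.1]
width: 0.0008
grasp_force: 0.0
```

```bash
python3 - <<'E'
from h import *
from m import loc
im2,d,m=snap('wrist'); s=env.sense(); print(s['ee_pos'],loc(s['ee_pos']),s['ft_force'],s['t'])
im,_,_=snap('top')
a=cv2.resize(im[160:295,155:265,::-1],None,fx=3.8,fy=3.8,interpolation=cv2.INTER_CUBIC); b=cv2.resize(im2[0:300,120:460,::-1],None,fx=1.1,fy=1.1)
o=np.zeros((max(a.shape[0],b.shape[0]),a.shape[1]+b.shape[1],3),np.uint8); o[:a.shape[0],:a.shape[1]]=a;o[:b.shape[0],a.shape[1]:]=b
cv2.imwrite('pics/end.png',o); print(o.shape)
E
```

```text
[0.54116693 0.39502308 0.13150951] [[17.35576823 -0.38376395]] [-0.62591988 -0.50667867 -0.59340138] 11.525
(513, 792, 3)
```

View pics/end.png

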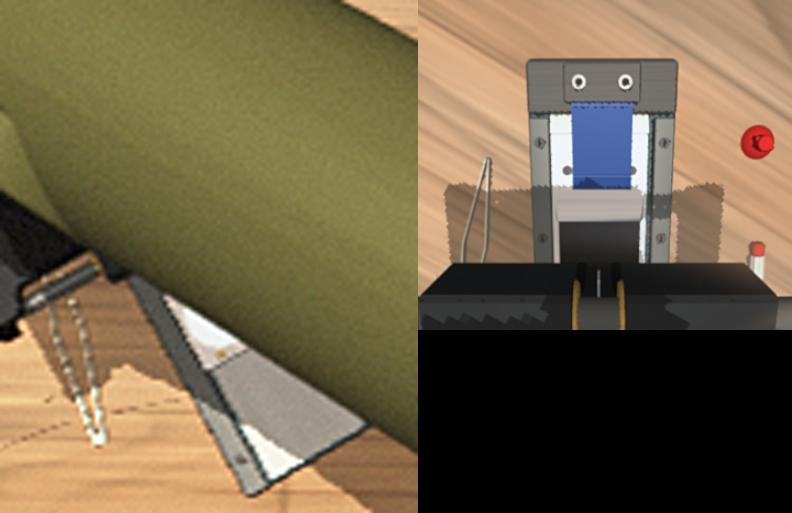

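The wrist view (right) shows the slide flat, with the spring on it and the nose near the stop's foot at row ~113. I'll zoom in on that gap before handing in.

```bash
python3 - <<'E'
from h import *
im2,d,m=snap('wrist'); 
cv2.imwrite('pics/z.png',cv2.resize(im2[85:185,215:345,::-1],None,fx=6,fy=6,interpolation=cv2.INTER_NEAREST)); print(env.sense()['t'])
E
```

```text
11.625
```

View pics/z.png

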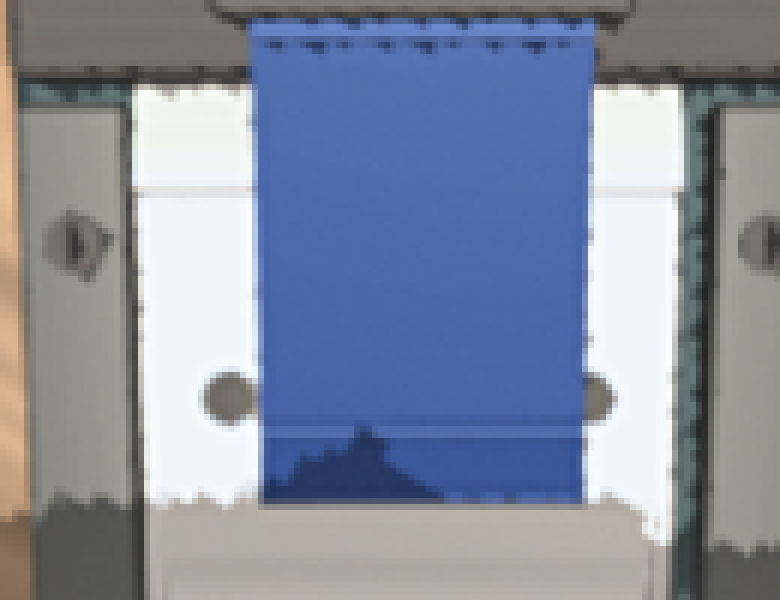

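The white bevel runs straight to the stop block (row ~85) with no slideway showing between them. The slide is home and the arm is clear.

```bash
python3 -c "
from station import order; print(order.job_done())"
```

```text
the job is handed in; nothing more can be done
None
```

The slide was pressed flat, slid under the leaf spring and left with its nose against the stop block; the arm is clear and the job is handed in (no verdict came back).

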